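# Square up a spoon blank and hold up the loaded carrying board

### The job

First, with the carrying board still standing on the bench, push the pale spoon blank along it until it sits square and flush in its corner, long side against the middle rib and end against the end fence, as the dark blank already does on the other side. Then take the board by its red grip, lift it straight up, keeping it level, and finish while still holding it steady and level about 10 cm above the bench, both blanks still home in their corners, ready for me to slip my hands under. Do not disturb the other things on the bench.

Things in the scene. Friction and masses are not known exactly. Their poses are not given: they have to be found in the camera images.
- carrier: Loose green-painted carrying board, 0.5 kg, flat on the bench. Base 260 (x) x 230 (y) x 10 mm; origin at the centre of its underside, z up. Brown rib along its x axis, y -10 to +10 mm, top at z = 36 mm. Brown end fence across its +x end, inner face at x = +115 mm, top at z = 36 mm. Red grip stands on the rib. The board slides on the bench if a blank is pressed hard against a fence.
- carrier_grip (a point): In the red grip, at (15, 0, 70) mm in the carrier's frame. The grip is 70 mm along x (x -20 to +50 mm), 20 mm thick in y, its top at z = 86 mm; it stands over the loaded board's balance point. Pinch it across its thickness, along the carrier's y, with 30 to 60 N; a harder squeeze makes the board tremble and the blanks creep.
- carrier_corner (a point): The pale blank's corner, where rib, end fence and base plate meet, at (115, 10, 10) mm in the carrier's frame; its bay opens towards the carrier's -x and +y.
- pale_blank: Pale wooden spoon blank, a block 180 (x) x 50 (y) x 20 mm, 0.1 kg, a spoon pencilled on top; origin at the centre of its underside. Starts loose and askew on the +y half of the carrier, a few cm out of its corner. Home: origin at (25, 35, 10) mm in the carrier's frame, x axis along the carrier's x.
- dark_blank: Dark wooden spoon blank of the same size and origin, loose, already home on the carrier's -y half against rib and end fence: origin at (25, -35, 10) mm in the carrier's frame.
- spoon_jar: terracotta jar, 90 mm across, 120 mm tall, holding wooden spoons that rise to 240 mm; loose bystander; origin under its centre
- mallet: wooden carver's mallet lying on the bench, about 240 mm long, 70 mm high; loose bystander; origin under its middle, head towards its +x
- knife: carving knife lying on the bench, about 190 mm long, 20 mm high; loose bystander; origin under its middle
- sanding_block: cork sanding block 110 x 67 x 36 mm; loose bystander; origin under its centre
- oil_jar: closed blue jar with brass cap, 72 mm across, 100 mm tall; loose bystander; origin under its centre
- spoon: finished wooden spoon, 200 mm long, lying on the bench; loose bystander; origin on its underside
Things that resemble listed ones, but are neither listed nor needed, are in the scene too. Leave any green look-alike of the dark_blank alone.

How it is judged (in metres and radians):
On the way, in this order (a step that is already met when the one before it is completed fails the run):
1. the pale blank is flush in its corner while the board still stands on the bench (x of pale_blank in the frame of carrier above 0.021 m and y of pale_blank in the frame of carrier between 0.02 and 0.039 m and angle between the x axis of pale_blank and the x axis of carrier, either way round below 0.045 rad and z of pale_blank in the frame of carrier between 0.005 and 0.015 m and height (world z) of carrier below 0.006 m), for 0.2 s.
2. the board is lifted clear, level, with both blanks home (height (world z) of carrier between 0.06 and 0.17 m and angle between carrier's own z axis and vertical below 0.1 rad and x of pale_blank in the frame of carrier above 0.021 m and y of pale_blank in the frame of carrier between 0.02 and 0.039 m and angle between the x axis of pale_blank and the x axis of carrier, either way round below 0.045 rad and z of pale_blank in the frame of carrier between 0.005 and 0.015 m and x of dark_blank in the frame of carrier above 0.019 m and y of dark_blank in the frame of carrier between -0.041 and -0.02 m and angle between the x axis of dark_blank and the x axis of carrier, either way round below 0.06 rad and z of dark_blank in the frame of carrier between 0.005 and 0.015 m), for 0.3 s.
At the end, for the whole second after the job is handed in: Fingers hold the board, clear of bystanders, within 220 mm of its start, underside 60-170 mm above the bench, tilt under 0.10 rad, moving under 20 mm/s and 0.12 rad/s; pale blank within 4 mm of rib and end fence and 0.045 rad of square, dark blank within 6 mm and 0.06 rad, both on the board (all of step 2 and linear speed of carrier below 0.02 m/s and angular speed of carrier below 0.12 rad/s and contact force between carrier and the fingers above 2 N and distance of carrier from where it was at the start of the episode below 0.22 m and contact force between carrier and spoon_jar below 0.3 N and contact force between carrier and mallet below 0.3 N and contact force between carrier and knife below 0.3 N and contact force between carrier and sanding_block below 0.3 N and contact force between carrier and oil_jar below 0.3 N and contact force between carrier and spoon below 0.3 N); the arm keeps its last pose, push and grip.
It fails at once if one of the other things on the bench is shifted by more than 30 mm (distance of any of spoon_jar, mallet, knife, sanding_block, oil_jar, spoon from where it was at the start of the episode above 0.03 m).
It fails at once if the board is tipped by more than 0.2 rad (angle between carrier's own z axis and vertical above 0.2 rad).
It also fails if it takes over 61 s, if anything falls off the work surface, if the arm or the gripper's body presses on something with over 40 N, if the wrist force passes 120 N, or if a joint passes its speed limit or range.

### The arm

A 6-joint arm with a two-finger parallel gripper is mounted at the origin on the work surface. World frame = base frame: x ahead of the robot, y to its left, z up, the work surface at z = 0. Lengths are in mm, angles in rad, forces in N, time in s.
With the tool pointing down it reaches from about 400 to 825 mm from the base axis. Payload 7 kg.
Tool frame: the origin (TCP) lies midway between the tips of the shut fingers; the grasp point (between the pads) lies 19 mm behind it; z points along the fingers, y is the line along which they close (so a half turn about z gives the same grasp; the last joint's range is limited). The gripper opens to 85 mm and grips with 20 to 120 N. Pads are 22 mm wide; open, the fingers measure 114 mm over their backs; the gripper's body (76 mm by 85 mm) begins 54 mm behind the grasp point. The pads swing forward as they close: fully open they stand 13 mm farther back than shut.
Start: joints at [-0.852, 0.359, 0.012, 0, -1.224, -0.288], TCP at [281.85, -613.315, 231.302] pointing down, gripper open.
Joint ranges: [-3.07, 3.07], [-1.43, 2.12], [-1.02, 1.25], [-3.03, 1.67], [-3.05, -0], [-3.03, 3.03]. Speed limits (rad/s): [2.39, 2.39, 3.01, 3.14, 3.14, 3.14].

### API

Orientations are given as a unit quaternion [w, x, y, z].
In Python, from rig import observe, camera, sign_off gives the robot as it stands.
- The arm moves only by the tool move_arm, never from a script. Its argument "steps" is a list of rows, each an object of numbers: "wx", "wy", "wz": the turn, a rotation vector about the tool's x, y, z in rad; "dx", "dy", "dz": the shift along the tool's x, y, z in m; "grip": the finger opening in m, from 0 to 0.0854. A call has 1 to 20 rows; each row is the pose to reach, as a shift and turn from the pose commanded when the call began, along the tool's axes at that moment; what a row does not reach only later rows make up. A row lasts 1/8 s, in which the tool goes at most 62.5 mm and 10.7 degrees, less where a joint would pass 70% of its speed; a pose out of reach is approached as far as the arm can. A call with a gripper value outside its range is refused whole. The fingers move at their own pace and stop on an object; the grip force is fixed at half the most. Time passes only in rows, so rows that repeat a pose let the fingers close. It gives the time, the measured TCP pose, the force, the opening and the grip force at its end, in the units of the state.
- observe(): the state, without advancing time (a new reading comes with each control period).
- camera(name): name is "side" or "top"; returns a dict with "color" (384x512x3 uint8, blue, green, red), "camera_matrix" (3x3 intrinsics, pixels), "position" and "orientation" of the camera in the world. Camera axes: x right, y down, z forward; pixel columns grow to the right and rows downward; lengths in mm; the calibration is good to about 2 mm. A picture is of the moment at which its call begins. There is no depth.
- sign_off(): hands the job in; it is judged then, once.
The state is a dict: "time": time; "q": joint angles; "qd": joint speeds; "effort": joint torques, N m; "eef_pos": TCP position; "eef_rot": TCP orientation; "force": force on the tool from outside, world axes, zero at the start; "wrist_torque": the same for the moment, N m; "opening": finger opening in mm; "grasp_force": force on a finger pad.
Only numpy, scipy, OpenCV 4.12 (cv2) and the standard library are available. Lean on these libraries where they do the work, as an engineer would, in place of code of your own. Each camera call takes 0.05 s, during which the arm holds its last target. There are 200 camera calls.

## Working session

There is one attempt and no reset: what is moved stays moved. The work goes in short steps, Python scripts to look and compute and a tool call to move; the robot and the scene stay as the last step left them, time stands still between calls to the robot, and variables do not carry over. Pictures are saved under pics/ and viewed, at most 10 in all, crops included, and the job is handed in when it is done.

Besides the shell and the picture viewer there is one more tool, called after "Call:" as name([rows], argument=value, ...), one row to a line, values as JSON. move_arm: Moves the arm, as the interface text tells. Its arguments: {"type":"object","properties":{"steps":{"type":"array","items":{"type":"object","properties":{"wx":{"type":"number"},"wy":{"type":"number"},"wz":{"type":"number"},"dx":{"type":"number"},"dy":{"type":"number"},"dz":{"type":"number"},"grip":{"type":"number"}}}}},"required":["steps"]}

```bash
mkdir -p pics
python3 - <<'E'
from rig import observe,camera
import cv2,pickle
d={}
for n in("top","side"):
    c=camera(n);d[n]=c;cv2.imwrite(f"pics/{n}0.png",cv2.resize(c["color"],(800,600),interpolation=cv2.INTER_CUBIC))
    print(n,c["camera_matrix"],c["position"],c["orientation"])
pickle.dump(d,open("c0.pkl","wb"))
s=observe();print(s["time"],s["eef_pos"],s["eef_rot"],s["force"],s["opening"])
E
```

```text
top [[484.14584595   0.         262.44286116]
 [  0.         484.14584595 193.3861873 ]
 [  0.           0.           1.        ]] [ 384.52064308  -27.49288369 1691.43472141] [ 0.03651379 -0.701313    0.710866   -0.03868257]
side [[475.52684419   0.         261.38854825]
 [  0.         475.52684419 184.41868721]
 [  0.           0.           1.        ]] [  54.39334656 1225.27244535  847.32772578] [ 0.09491444 -0.16138465  0.85120418 -0.49030367]
0.1 [ 281.68840019 -612.95921368  230.46831554] [-2.22716179e-04 -2.13679025e-01  9.76903649e-01  6.96708989e-04] [ 0.3604839  -0.25199939  0.10012949] 85.50050112028565
```

View pics/top0.png

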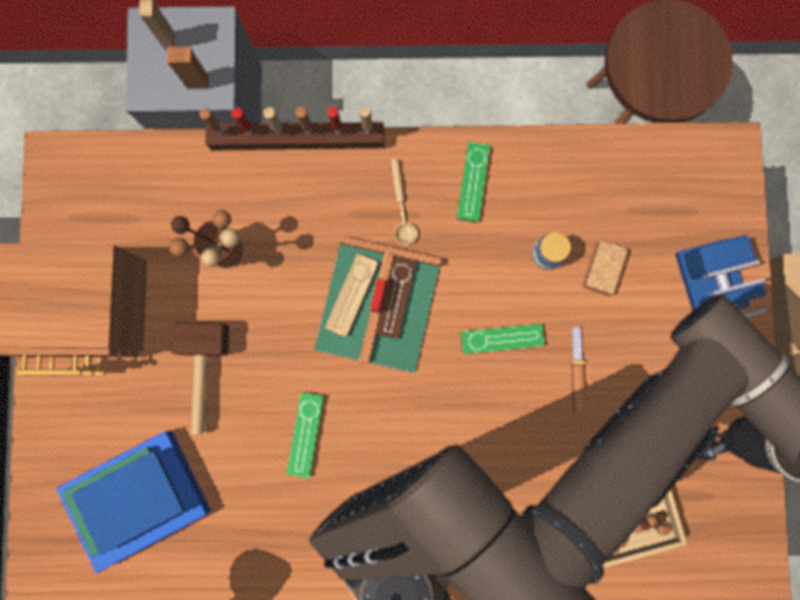

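View pics/side0.png

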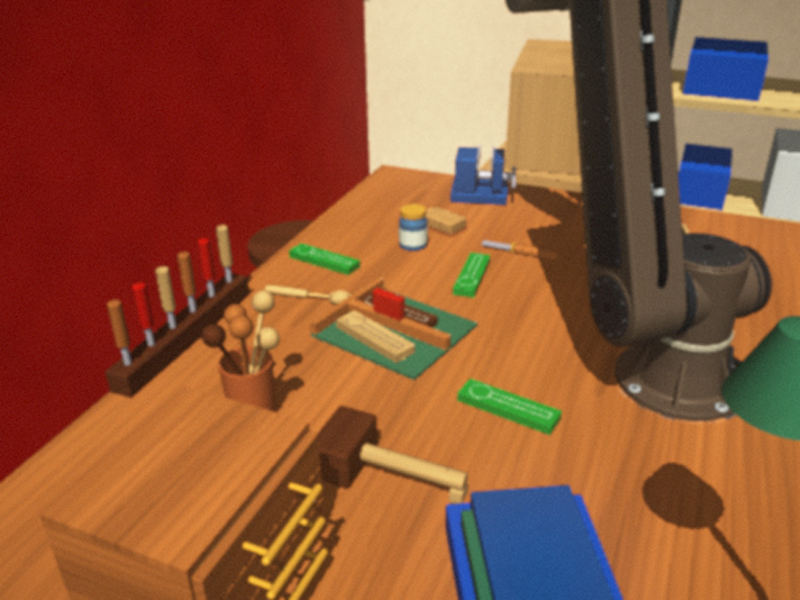

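The top view shows the carrier at about (380,305) and the pale blank at (352,295), left of the rib. The dark blank is at (398,297), and the end fence is at the top, near (390,250). Green look-alikes lie at (473,182), (503,338) and (306,435). The finished spoon's bowl at (407,235) is just beyond the fence. The pale wood block on the board matches the description; one enlarged crop will confirm it and give the measurements.

Run:
```python
import cv2,pickle
d=pickle.load(open("c0.pkl","rb"))
im=d["top"]["color"][140:245,195:295]   # crop x195,y140
cv2.imwrite("pics/crop0.png",cv2.resize(im,(570,599),interpolation=cv2.INTER_CUBIC)) # 5.7x
```

```text
(no output)
```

View pics/crop0.png

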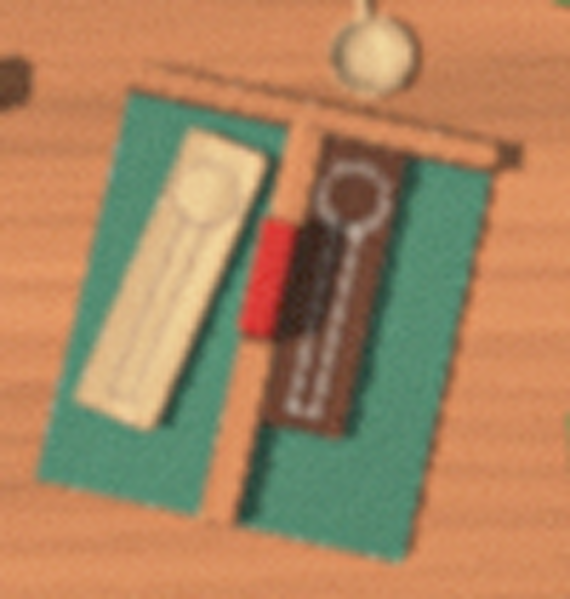

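```bash
cat > h.py <<'E'
import numpy as np,cv2
from scipy.optimize import least_squares
from scipy.spatial.transform import Rotation as R
def proj(c,P):
    q=c["orientation"];Rc=R.from_quat([q[1],q[2],q[3],q[0]])
    p=Rc.inv().apply(np.atleast_2d(P)-c["position"])@np.array(c["camera_matrix"]).T
    return p[:,:2]/p[:,2:]
def w(pose,L):
    c,s=np.cos(pose[2]),np.sin(pose[2]);L=np.asarray(L,float)
    return np.c_[pose[0]+c*L[:,0]-s*L[:,1],pose[1]+s*L[:,0]+c*L[:,1],L[:,2]]
def fit(c,L,px,x0):
    r=least_squares(lambda p:(proj(c,w(p,L))-px).ravel()*[1]*1,x0,x_scale=[10,10,.1])
    return r.x,r.fun.reshape(-1,2)
def rel(a,b):
    c,s=np.cos(a[2]),np.sin(a[2]);d=b[:2]-a[:2]
    return np.array([c*d[0]+s*d[1],-s*d[0]+c*d[1],b[2]-a[2]])
E
python3 - <<'E'
from h import *
import pickle
d=pickle.load(open("c0.pkl","rb"));c=d["top"]
u=lambda p:np.array(p)/5.7+[195,140]-0.41
np.set_printoptions(precision=3,suppress=True)
car,e=fit(c,[[-130,115,10],[-130,-115,10],[115,-115,10],[115,115,36],[50,10,86],[-20,10,86],[-20,-10,86],[-130,10,36]],
 u([[38,480],[408,560],[495,172],[133,90],[265,218],[241,332],[275,340],[203,510]]),[600,50,-.2])
print(car,e*3)
B=[[90,25,20],[90,-25,20],[-90,-25,20],[-90,25,20]]
B=[[x,y,40 if 0 else 30] for x,y,z in B]
pb,e=fit(c,B,u([[192,127],[268,155],[152,432],[76,400]]),[600,80,-.4]);print(pb,e*3)
db,e=fit(c,B,u([[325,137],[412,152],[345,437],[262,420]]),[600,0,-.2]);print(db,e*3)
print("rel",rel(car,pb),rel(car,db))
np.savez("p.npz",car=car,pb=pb,db=db)
# mapping of spoon
E
```

```text
[560.326  37.079  -0.236] [[ 0.432  0.021]
 [-0.225  1.934]
 [-0.062  1.088]
 [-2.859 -2.651]
 [ 1.808 -1.852]
 [ 0.271 -0.935]
 [-0.071 -1.191]
 [ 0.623  3.609]]
[581.252  95.922  -0.402] [[-0.233 -0.185]
 [-0.359  1.271]
 [ 0.409 -0.687]
 [ 0.176 -0.375]]
[575.107  -3.333  -0.233] [[ 1.853 -1.781]
 [-1.787 -0.387]
 [-0.572  1.333]
 [ 0.509  0.792]]
rel [ 6.601 62.102 -0.167] [ 23.812 -35.842   0.003]
```

```bash
cat >> h.py <<'E'
def tgt(car,x,y,z,along):  # world TCP target + tool-y angle from carrier-frame point
    P=w(car,[[x,y,z]])[0]; return np.r_[P,car[2]+(0 if along=='x' else np.pi/2)]
def delta(cur,new): # cur,new: world xyz + tool-y angle, tool down -> tool-frame m / rad
    a=cur[3]; ty=np.array([np.cos(a),np.sin(a)]); tx=np.array([-ty[1],ty[0]])
    tx=np.array([ -np.sin(a),np.cos(a)]) ; d=new[:3]-cur[:3]
    # tool x = y cross z, z=(0,0,-1): (-sin? ) = (ty1*-1, ty0)
    tx=np.array([-ty[1],ty[0]])
    wz=-((new[3]-a+np.pi/2)%np.pi-np.pi/2)
    return np.round(np.r_[d[:2]@tx,d[:2]@ty,-d[2]]/1000,4),round(wz,3)
def cur():
    from rig import observe
    s=observe();q=s["eef_rot"];Rm=R.from_quat([q[1],q[2],q[3],q[0]]).as_matrix()
    return np.r_[s["eef_pos"],np.arctan2(Rm[1,1],Rm[0,1])],Rm,s
E
python3 - <<'E'
from h import *
np.set_printoptions(precision=3,suppress=True)
car=np.load("p.npz")["car"];c,Rm,s=cur();print(c,Rm,sep='\n')
c[:3]=[281.85,-613.315,231.302]
a=tgt(car,8,122,200,'x');print(a,delta(c,a))
b=tgt(car,8,122,4,'x')
print(delta(a,b),delta(b,tgt(car,8,69,4,'x')))
E
```

```text
[ 281.688 -612.959  230.468    2.001]
[[-0.909 -0.417 -0.001]
 [-0.417  0.909  0.001]
 [ 0.     0.001 -1.   ]]
[596.604 153.835 200.     -0.236] (array([-0.606,  0.566,  0.031]), np.float64(-0.904))
(array([0.   , 0.   , 0.196]), np.float64(-0.0)) (array([-0.053, -0.   , -0.   ]), np.float64(-0.0))
```

Call:
move_arm([
  {"dx": -0.606, "dy": 0.566, "dz": 0.031, "wz": -0.904, "grip": 0.0854},
  {"dx": -0.606, "dy": 0.566, "dz": 0.031, "wz": -0.904, "grip": 0.0854},
  {"dx": -0.606, "dy": 0.566, "dz": 0.031, "wz": -0.904, "grip": 0.0854},
  {"dx": -0.606, "dy": 0.566, "dz": 0.031, "wz": -0.904, "grip": 0.0854},
  {"dx": -0.606, "dy": 0.566, "dz": 0.031, "wz": -0.904, "grip": 0.0854},
  {"dx": -0.606, "dy": 0.566, "dz": 0.031, "wz": -0.904, "grip": 0.0854},
  {"dx": -0.606, "dy": 0.566, "dz": 0.031, "wz": -0.904, "grip": 0.0854},
  {"dx": -0.606, "dy": 0.566, "dz": 0.031, "wz": -0.904, "grip": 0.0854},
  {"dx": -0.606, "dy": 0.566, "dz": 0.031, "wz": -0.904, "grip": 0.0854},
  {"dx": -0.606, "dy": 0.566, "dz": 0.031, "wz": -0.904, "grip": 0.0854},
  {"dx": -0.606, "dy": 0.566, "dz": 0.031, "wz": -0.904, "grip": 0.0854},
  {"dx": -0.606, "dy": 0.566, "dz": 0.031, "wz": -0.904, "grip": 0.0854},
  {"dx": -0.606, "dy": 0.566, "dz": 0.031, "wz": -0.904, "grip": 0.0854},
  {"dx": -0.606, "dy": 0.566, "dz": 0.031, "wz": -0.904, "grip": 0.0854},
  {"dx": -0.606, "dy": 0.566, "dz": 0.031, "wz": -0.904, "grip": 0.0854},
  {"dx": -0.606, "dy": 0.566, "dz": 0.031, "wz": -0.904, "grip": 0.0854},
  {"dx": -0.606, "dy": 0.566, "dz": 0.031, "wz": -0.904, "grip": 0.0854},
])

```text
invalid input at $.steps[0]: expected keys wx, wy, wz, dx, dy, dz, grip
```

Call:
move_arm([
  {"wx": 0, "wy": 0, "dx": -0.606, "dy": 0.566, "dz": 0.031, "wz": -0.904, "grip": 0.0854},
  {"wx": 0, "wy": 0, "dx": -0.606, "dy": 0.566, "dz": 0.031, "wz": -0.904, "grip": 0.0854},
  {"wx": 0, "wy": 0, "dx": -0.606, "dy": 0.566, "dz": 0.031, "wz": -0.904, "grip": 0.0854},
  {"wx": 0, "wy": 0, "dx": -0.606, "dy": 0.566, "dz": 0.031, "wz": -0.904, "grip": 0.0854},
  {"wx": 0, "wy": 0, "dx": -0.606, "dy": 0.566, "dz": 0.031, "wz": -0.904, "grip": 0.0854},
  {"wx": 0, "wy": 0, "dx": -0.606, "dy": 0.566, "dz": 0.031, "wz": -0.904, "grip": 0.0854},
  {"wx": 0, "wy": 0, "dx": -0.606, "dy": 0.566, "dz": 0.031, "wz": -0.904, "grip": 0.0854},
  {"wx": 0, "wy": 0, "dx": -0.606, "dy": 0.566, "dz": 0.031, "wz": -0.904, "grip": 0.0854},
  {"wx": 0, "wy": 0, "dx": -0.606, "dy": 0.566, "dz": 0.031, "wz": -0.904, "grip": 0.0854},
  {"wx": 0, "wy": 0, "dx": -0.606, "dy": 0.566, "dz": 0.031, "wz": -0.904, "grip": 0.0854},
  {"wx": 0, "wy": 0, "dx": -0.606, "dy": 0.566, "dz": 0.031, "wz": -0.904, "grip": 0.0854},
  {"wx": 0, "wy": 0, "dx": -0.606, "dy": 0.566, "dz": 0.031, "wz": -0.904, "grip": 0.0854},
  {"wx": 0, "wy": 0, "dx": -0.606, "dy": 0.566, "dz": 0.031, "wz": -0.904, "grip": 0.0854},
  {"wx": 0, "wy": 0, "dx": -0.606, "dy": 0.566, "dz": 0.031, "wz": -0.904, "grip": 0.0854},
  {"wx": 0, "wy": 0, "dx": -0.606, "dy": 0.566, "dz": 0.031, "wz": -0.904, "grip": 0.0854},
  {"wx": 0, "wy": 0, "dx": -0.606, "dy": 0.566, "dz": 0.031, "wz": -0.904, "grip": 0.0854},
  {"wx": 0, "wy": 0, "dx": -0.606, "dy": 0.566, "dz": 0.031, "wz": -0.904, "grip": 0.0854},
])

```text
time: 2.22
eef_pos: [595.8, 152.9, 200.7]
eef_rot: [0.0, -0.618, 0.786, 0.0]
force: [-0.1, 0.2, -1.1]
opening: 85.5
grasp_force: 0.0
```

Call:
move_arm([
  {"wx": 0, "wy": 0, "wz": 0, "dx": 0, "dy": 0, "dz": 0.06, "grip": 0.0854},
  {"wx": 0, "wy": 0, "wz": 0, "dx": 0, "dy": 0, "dz": 0.12, "grip": 0.0854},
  {"wx": 0, "wy": 0, "wz": 0, "dx": 0, "dy": 0, "dz": 0.16, "grip": 0.0854},
  {"wx": 0, "wy": 0, "wz": 0, "dx": 0, "dy": 0, "dz": 0.18, "grip": 0.0854},
  {"wx": 0, "wy": 0, "wz": 0, "dx": 0, "dy": 0, "dz": 0.194, "grip": 0.0854},
  {"wx": 0, "wy": 0, "wz": 0, "dx": 0, "dy": 0, "dz": 0.194, "grip": 0.0854},
  {"wx": 0, "wy": 0, "wz": 0, "dx": 0, "dy": 0, "dz": 0.194, "grip": 0.0854},
])

```text
time: 3.1
eef_pos: [596.8, 154.2, 7.5]
eef_rot: [0.001, -0.619, 0.785, -0.0]
force: [-0.0, 0.0, 0.3]
opening: 85.2
grasp_force: 0.0
```

Run:
```python
from rig import camera
import cv2
a=camera("top")["color"][130:250,185:305];b=camera("side")["color"][150:270,180:320]
cv2.imwrite("pics/down.png",cv2.hconcat([cv2.resize(a,(360,360),interpolation=2),cv2.resize(b,(420,360),interpolation=2)]))
```

```text
(no output)
```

View pics/down.png

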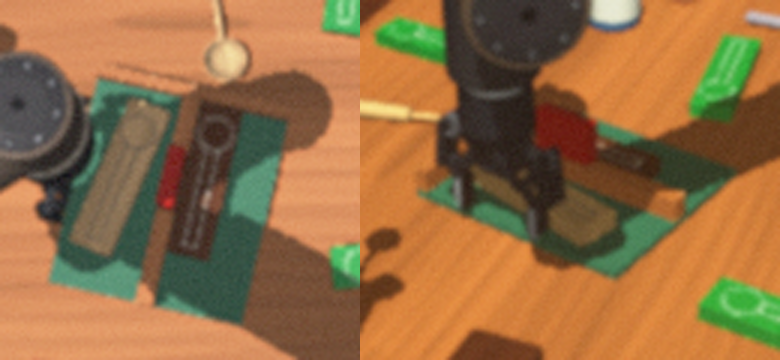

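The fingers, at (460,190) and (535,215), stand just outside the pale blank's long side, free of contact. I'll push towards the rib.

Call:
move_arm([
  {"wx": 0, "wy": 0, "wz": 0, "dx": 0.006, "dy": 0, "dz": 0, "grip": 0.0854},
  {"wx": 0, "wy": 0, "wz": 0, "dx": 0.012, "dy": 0, "dz": 0, "grip": 0.0854},
  {"wx": 0, "wy": 0, "wz": 0, "dx": 0.016, "dy": 0, "dz": 0, "grip": 0.0854},
  {"wx": 0, "wy": 0, "wz": 0, "dx": 0.02, "dy": 0, "dz": 0, "grip": 0.0854},
  {"wx": 0, "wy": 0, "wz": 0, "dx": 0.024, "dy": 0, "dz": 0, "grip": 0.0854},
  {"wx": 0, "wy": 0, "wz": 0, "dx": 0.028, "dy": 0, "dz": 0, "grip": 0.0854},
  {"wx": 0, "wy": 0, "wz": 0, "dx": 0.031, "dy": 0, "dz": 0, "grip": 0.0854},
  {"wx": 0, "wy": 0, "wz": 0, "dx": 0.034, "dy": 0, "dz": 0, "grip": 0.0854},
  {"wx": 0, "wy": 0, "wz": 0, "dx": 0.037, "dy": 0, "dz": 0, "grip": 0.0854},
  {"wx": 0, "wy": 0, "wz": 0, "dx": 0.04, "dy": 0, "dz": 0, "grip": 0.0854},
  {"wx": 0, "wy": 0, "wz": 0, "dx": 0.042, "dy": 0, "dz": 0, "grip": 0.0854},
  {"wx": 0, "wy": 0, "wz": 0, "dx": 0.044, "dy": 0, "dz": 0, "grip": 0.0854},
  {"wx": 0, "wy": 0, "wz": 0, "dx": 0.044, "dy": 0, "dz": 0, "grip": 0.0854},
])

```text
time: 4.82
eef_pos: [585.7, 111.0, 6.2]
eef_rot: [-0.0, -0.619, 0.785, 0.0]
force: [0.8, -0.1, 0.3]
opening: 85.3
grasp_force: 0.0
```

Call:
move_arm([
  {"wx": 0, "wy": 0, "wz": 0, "dx": 0.0015, "dy": 0, "dz": 0, "grip": 0.0854},
  {"wx": 0, "wy": 0, "wz": 0, "dx": 0.003, "dy": 0, "dz": 0, "grip": 0.0854},
  {"wx": 0, "wy": 0, "wz": 0, "dx": 0.0045, "dy": 0, "dz": 0, "grip": 0.0854},
  {"wx": 0, "wy": 0, "wz": 0, "dx": 0.006, "dy": 0, "dz": 0, "grip": 0.0854},
  {"wx": 0, "wy": 0, "wz": 0, "dx": 0.007, "dy": 0, "dz": 0, "grip": 0.0854},
  {"wx": 0, "wy": 0, "wz": 0, "dx": 0.007, "dy": 0, "dz": 0, "grip": 0.0854},
])

```text
time: 5.58
eef_pos: [584.4, 104.7, 6.4]
eef_rot: [0.0, -0.619, 0.785, -0.0]
force: [0.9, 4.0, 0.1]
opening: 85.6
grasp_force: 1.7
```

Call:
move_arm([
  {"wx": 0, "wy": 0, "wz": 0, "dx": -0.015, "dy": 0, "dz": 0, "grip": 0.0854},
  {"wx": 0, "wy": 0, "wz": 0, "dx": -0.05, "dy": 0, "dz": -0.04, "grip": 0.0854},
  {"wx": 0, "wy": 0, "wz": 0, "dx": -0.06, "dy": 0, "dz": -0.1, "grip": 0},
  {"wx": 0, "wy": 0, "wz": 0, "dx": -0.06, "dy": 0, "dz": -0.1, "grip": 0},
  {"wx": 0, "wy": 0, "wz": 0, "dx": -0.06, "dy": 0, "dz": -0.1, "grip": 0},
])

```text
time: 6.2
eef_pos: [597.9, 163.1, 106.4]
eef_rot: [-0.0, -0.619, 0.785, 0.0]
force: [-0.3, -0.1, -1.6]
opening: 32.1
grasp_force: 0.0
```

Run:
```python
from rig import camera
import cv2,pickle
c=camera("top");pickle.dump(c,open("c1.pkl","wb"))
cv2.imwrite("pics/crop1.png",cv2.resize(c["color"][140:245,195:295],(570,599),interpolation=cv2.INTER_CUBIC))
```

```text
(no output)
```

View pics/crop1.png

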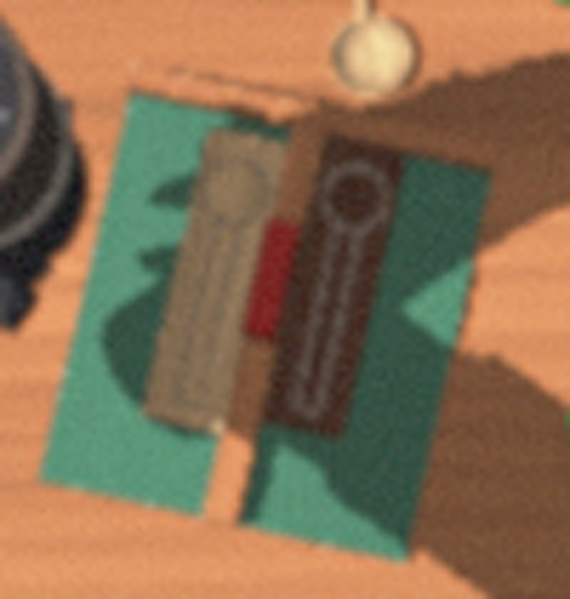

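Run:
```python
from h import *
import pickle
c=pickle.load(open("c1.pkl","rb"))
u=lambda p:np.array(p)/5.7+[195,140]-0.41
np.set_printoptions(precision=3,suppress=True)
car,e=fit(c,[[-130,115,10],[-130,-115,10],[115,-115,10],[115,115,36],[50,10,86],[-20,10,86],[-20,-10,86],[-130,10,36]],
 u([[41,480],[408,560],[492,172],[132,92],[268,218],[243,332],[275,340],[204,512]]),[600,50,-.2])
B=[[x,y,30] for x,y in((90,25),(90,-25),(-90,-25),(-90,25))]
pb,e=fit(c,B,u([[207,130],[285,144],[222,432],[146,415]]),[600,80,-.4])
print(car,pb,rel(car,pb))
np.savez("p.npz",car=car,pb=pb)
k,Rm,s=cur();k[:3]=s["eef_pos"]
A=tgt(car,-105,36,120,'y');print(k,delta(k,A))
A[3]-=0
print("descend",105)
```

```text
[560.055  36.764  -0.232] [579.901  69.946  -0.219] [11.69  36.854  0.013]
[597.463 162.638 105.559   2.906] (array([ 0.096,  0.112, -0.014]), np.float64(1.567))
descend 105
```

Call:
move_arm([
  {"wx": 0, "wy": 0, "wz": 0.5, "dx": 0.03, "dy": 0.04, "dz": -0.014, "grip": 0},
  {"wx": 0, "wy": 0, "wz": 1.567, "dx": 0.096, "dy": 0.112, "dz": -0.014, "grip": 0},
  {"wx": 0, "wy": 0, "wz": 1.567, "dx": 0.096, "dy": 0.112, "dz": -0.014, "grip": 0},
  {"wx": 0, "wy": 0, "wz": 1.567, "dx": 0.096, "dy": 0.112, "dz": -0.014, "grip": 0},
  {"wx": 0, "wy": 0, "wz": 1.567, "dx": 0.096, "dy": 0.112, "dz": -0.014, "grip": 0},
  {"wx": 0, "wy": 0, "wz": 1.567, "dx": 0.096, "dy": 0.112, "dz": -0.014, "grip": 0},
  {"wx": 0, "wy": 0, "wz": 1.567, "dx": 0.096, "dy": 0.112, "dz": -0.014, "grip": 0},
  {"wx": 0, "wy": 0, "wz": 1.567, "dx": 0.096, "dy": 0.112, "dz": -0.014, "grip": 0},
  {"wx": 0, "wy": 0, "wz": 1.567, "dx": 0.096, "dy": 0.112, "dz": -0.014, "grip": 0},
  {"wx": 0, "wy": 0, "wz": 1.567, "dx": 0.096, "dy": 0.112, "dz": -0.014, "grip": 0},
  {"wx": 0, "wy": 0, "wz": 1.567, "dx": 0.096, "dy": 0.112, "dz": -0.014, "grip": 0},
  {"wx": 0, "wy": 0, "wz": 1.567, "dx": 0.096, "dy": 0.112, "dz": -0.014, "grip": 0},
])

```text
time: 7.75
eef_pos: [466.7, 95.5, 120.0]
eef_rot: [-0.0, 0.115, 0.993, -0.0]
force: [-0.3, 0.8, 0.4]
opening: 0.1
grasp_force: 0.0
```

Run:
```python
from h import *
np.set_printoptions(precision=3,suppress=True)
car=np.load("p.npz")["car"]
k,Rm,s=cur();A=tgt(car,-105,36,19,'y');print(k,A,delta(k,A),s["q"],s["opening"])
```

```text
[466.721  95.455 120.03    1.339] [466.137  95.928  19.      1.339] (array([0.001, 0.   , 0.101]), np.float64(0.0)) [ 0.616  0.14  -0.567  0.    -0.864 -2.418] 0.07543712078738071
```

Call:
move_arm([
  {"wx": 0, "wy": 0, "wz": 0, "dx": 0.001, "dy": 0, "dz": 0.05, "grip": 0},
  {"wx": 0, "wy": 0, "wz": 0, "dx": 0.001, "dy": 0, "dz": 0.08, "grip": 0},
  {"wx": 0, "wy": 0, "wz": 0, "dx": 0.001, "dy": 0, "dz": 0.095, "grip": 0},
  {"wx": 0, "wy": 0, "wz": 0, "dx": 0.001, "dy": 0, "dz": 0.101, "grip": 0},
  {"wx": 0, "wy": 0, "wz": 0, "dx": 0.001, "dy": 0, "dz": 0.101, "grip": 0},
  {"wx": 0, "wy": 0, "wz": 0, "dx": 0.001, "dy": 0, "dz": 0.101, "grip": 0},
])

```text
time: 8.5
eef_pos: [466.5, 96.2, 20.0]
eef_rot: [0.001, 0.116, 0.993, 0.0]
force: [0.1, 0.6, 0.5]
opening: 0.2
grasp_force: 0.0
```

Call:
move_arm([
  {"wx": 0, "wy": 0, "wz": 0, "dx": -0.005, "dy": 0, "dz": 0, "grip": 0},
  {"wx": 0, "wy": 0, "wz": 0, "dx": -0.01, "dy": 0, "dz": 0, "grip": 0},
  {"wx": 0, "wy": 0, "wz": 0, "dx": -0.013, "dy": 0, "dz": 0, "grip": 0},
  {"wx": 0, "wy": 0, "wz": 0, "dx": -0.016, "dy": 0, "dz": 0, "grip": 0},
  {"wx": 0, "wy": 0, "wz": 0, "dx": -0.018, "dy": 0, "dz": 0, "grip": 0},
  {"wx": 0, "wy": 0, "wz": 0, "dx": -0.02, "dy": 0, "dz": 0, "grip": 0},
  {"wx": 0, "wy": 0, "wz": 0, "dx": -0.022, "dy": 0, "dz": 0, "grip": 0},
  {"wx": 0, "wy": 0, "wz": 0, "dx": -0.024, "dy": 0, "dz": 0, "grip": 0},
  {"wx": 0, "wy": 0, "wz": 0, "dx": -0.026, "dy": 0, "dz": 0, "grip": 0},
  {"wx": 0, "wy": 0, "wz": 0, "dx": -0.026, "dy": 0, "dz": 0, "grip": 0},
])

```text
time: 9.75
eef_pos: [491.5, 89.9, 19.3]
eef_rot: [0.0, 0.116, 0.993, 0.0]
force: [0.9, 0.1, 0.1]
opening: 0.1
grasp_force: 0.0
```

Call:
move_arm([
  {"wx": 0, "wy": 0, "wz": 0, "dx": -0.001, "dy": 0, "dz": 0, "grip": 0},
  {"wx": 0, "wy": 0, "wz": 0, "dx": -0.002, "dy": 0, "dz": 0, "grip": 0},
  {"wx": 0, "wy": 0, "wz": 0, "dx": -0.003, "dy": 0, "dz": 0, "grip": 0},
  {"wx": 0, "wy": 0, "wz": 0, "dx": -0.004, "dy": 0, "dz": 0, "grip": 0},
  {"wx": 0, "wy": 0, "wz": 0, "dx": -0.004, "dy": 0, "dz": 0, "grip": 0},
])

```text
time: 10.38
eef_pos: [494.3, 88.9, 19.2]
eef_rot: [-0.001, 0.116, 0.993, -0.0]
force: [-5.6, 2.6, 3.7]
opening: -0.2
grasp_force: 2.9
```

Call:
move_arm([
  {"wx": 0, "wy": 0, "wz": 0, "dx": 0.012, "dy": 0, "dz": 0, "grip": 0},
  {"wx": 0, "wy": 0, "wz": 0, "dx": 0.03, "dy": 0.02, "dz": -0.05, "grip": 0},
  {"wx": 0, "wy": 0, "wz": 0, "dx": 0.03, "dy": 0.06, "dz": -0.1, "grip": 0.085},
  {"wx": 0, "wy": 0, "wz": 0, "dx": 0.03, "dy": 0.1, "dz": -0.14, "grip": 0.085},
  {"wx": 0, "wy": 0, "wz": 0, "dx": 0.03, "dy": 0.12, "dz": -0.14, "grip": 0.085},
  {"wx": 0, "wy": 0, "wz": 0, "dx": 0.03, "dy": 0.12, "dz": -0.14, "grip": 0.085},
])

```text
time: 11.12
eef_pos: [493.1, 213.7, 158.8]
eef_rot: [-0.0, 0.115, 0.993, 0.0]
force: [-0.7, -0.5, -0.5]
opening: 72.3
grasp_force: 0.0
```

Run:
```python
from rig import camera
import cv2,pickle
c=camera("top");pickle.dump(c,open("c2.pkl","wb"))
cv2.imwrite("pics/crop2.png",cv2.resize(c["color"][140:245,195:295],(570,599),interpolation=cv2.INTER_CUBIC))
```

```text
(no output)
```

View pics/crop2.png

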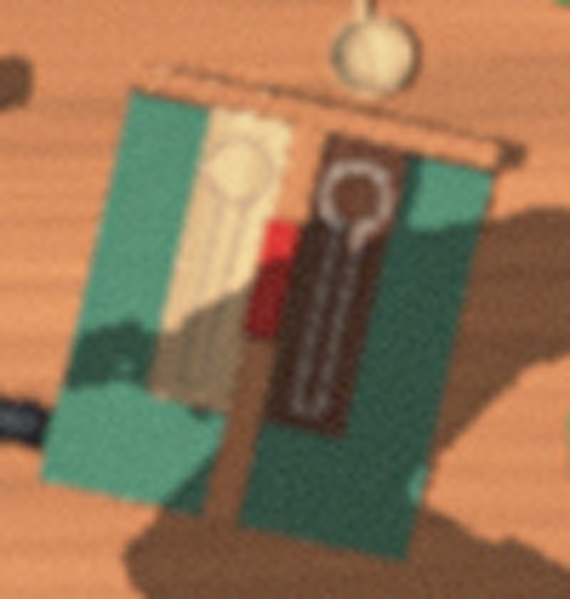

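Run:
```python
from h import *
import pickle
c=pickle.load(open("c2.pkl","rb"))
u=lambda p:np.array(p)/5.7+[195,140]-0.41
np.set_printoptions(precision=3,suppress=True)
car,e=fit(c,[[-130,115,10],[-130,-115,10],[115,-115,10],[115,115,36],[50,10,86],[-20,10,86],[-20,-10,86],[-130,10,36]],
 u([[41,480],[408,560],[495,172],[134,90],[268,218],[244,332],[276,340],[205,513]]),[600,50,-.2])
B=[[x,y,30] for x,y in((90,25),(90,-25),(-90,-25),(-90,25))]
pb,e=fit(c,B,u([[210,108],[294,124],[227,412],[150,393]]),[600,80,-.4])
db,e=fit(c,B,u([[325,137],[412,152],[345,437],[266,420]]),[600,0,-.2])
print(car,rel(car,pb),rel(car,db))
k,Rm,s=cur()
A=tgt(car,15,0,165,'y');print(k,A,delta(k,A),s["q"])
```

```text
[560.095  36.117  -0.235] [24.575 37.295  0.011] [ 23.916 -35.462   0.008]
[492.574 212.527 158.273   1.339] [574.683  32.626 165.      1.336] (array([-0.121, -0.156, -0.007]), np.float64(0.003)) [ 0.773  0.194 -0.395 -0.    -0.984 -2.575]
```

The pale blank reads about 1–2 mm off the rib, which is inside the limit but within measurement error. A light centred push on its long side will settle it.

Call:
move_arm([
  {"wx": 0, "wy": 0, "wz": 0, "dx": -0.06, "dy": 0, "dz": 0, "grip": 0},
  {"wx": 0, "wy": 0, "wz": 0, "dx": -0.11, "dy": -0.03, "dz": 0, "grip": 0},
  {"wx": 0, "wy": 0, "wz": 0, "dx": -0.131, "dy": -0.061, "dz": 0.04, "grip": 0},
  {"wx": 0, "wy": 0, "wz": 0, "dx": -0.131, "dy": -0.061, "dz": 0.09, "grip": 0},
  {"wx": 0, "wy": 0, "wz": 0, "dx": -0.131, "dy": -0.061, "dz": 0.125, "grip": 0},
  {"wx": 0, "wy": 0, "wz": 0, "dx": -0.131, "dy": -0.061, "dz": 0.138, "grip": 0},
  {"wx": 0, "wy": 0, "wz": 0, "dx": -0.131, "dy": -0.061, "dz": 0.138, "grip": 0},
  {"wx": 0, "wy": 0, "wz": 0, "dx": -0.131, "dy": -0.068, "dz": 0.138, "grip": 0},
  {"wx": 0, "wy": 0, "wz": 0, "dx": -0.131, "dy": -0.073, "dz": 0.138, "grip": 0},
  {"wx": 0, "wy": 0, "wz": 0, "dx": -0.131, "dy": -0.076, "dz": 0.138, "grip": 0},
  {"wx": 0, "wy": 0, "wz": 0, "dx": -0.131, "dy": -0.077, "dz": 0.138, "grip": 0},
  {"wx": 0, "wy": 0, "wz": 0, "dx": -0.131, "dy": -0.077, "dz": 0.138, "grip": 0},
])

```text
time: 12.68
eef_pos: [603.4, 107.5, 21.5]
eef_rot: [0.0, 0.116, 0.993, 0.0]
force: [-0.5, -0.9, 0.1]
opening: 0.3
grasp_force: 0.0
```

Call:
move_arm([
  {"wx": 0, "wy": 0, "wz": 0, "dx": 0, "dy": -0.001, "dz": 0, "grip": 0},
  {"wx": 0, "wy": 0, "wz": 0, "dx": 0, "dy": -0.002, "dz": 0, "grip": 0},
  {"wx": 0, "wy": 0, "wz": 0, "dx": 0, "dy": -0.003, "dz": 0, "grip": 0},
  {"wx": 0, "wy": 0, "wz": 0, "dx": 0, "dy": -0.003, "dz": 0, "grip": 0},
])

```text
time: 13.18
eef_pos: [602.6, 104.6, 21.3]
eef_rot: [-0.0, 0.116, 0.993, -0.0]
force: [0.4, -0.7, 0.7]
opening: 0.2
grasp_force: 0.0
```

Call:
move_arm([
  {"wx": 0, "wy": 0, "wz": 0, "dx": 0, "dy": -0.001, "dz": 0, "grip": 0},
  {"wx": 0, "wy": 0, "wz": 0, "dx": 0, "dy": -0.002, "dz": 0, "grip": 0},
  {"wx": 0, "wy": 0, "wz": 0, "dx": 0, "dy": -0.003, "dz": 0, "grip": 0},
  {"wx": 0, "wy": 0, "wz": 0, "dx": 0, "dy": -0.003, "dz": 0, "grip": 0},
])

```text
time: 13.68
eef_pos: [602.0, 101.8, 21.3]
eef_rot: [0.0, 0.116, 0.993, 0.0]
force: [-0.3, 0.9, 0.4]
opening: -0.3
grasp_force: 0.3
```

Call:
move_arm([
  {"wx": 0, "wy": 0, "wz": 0, "dx": 0, "dy": -0.001, "dz": 0, "grip": 0},
  {"wx": 0, "wy": 0, "wz": 0, "dx": 0, "dy": -0.002, "dz": 0, "grip": 0},
  {"wx": 0, "wy": 0, "wz": 0, "dx": 0, "dy": -0.002, "dz": 0, "grip": 0},
])

```text
time: 14.05
eef_pos: [601.9, 100.2, 21.5]
eef_rot: [0.0, 0.116, 0.993, 0.0]
force: [1.5, 4.2, -0.5]
opening: 0.2
grasp_force: 1.9
```

Call:
move_arm([
  {"wx": 0, "wy": 0, "wz": 0, "dx": 0, "dy": 0.012, "dz": 0, "grip": 0},
  {"wx": 0, "wy": 0, "wz": 0, "dx": 0, "dy": 0.02, "dz": -0.05, "grip": 0},
  {"wx": 0, "wy": 0, "wz": 0, "dx": 0, "dy": 0.02, "dz": -0.1, "grip": 0.085},
  {"wx": 0, "wy": 0, "wz": 0, "dx": 0, "dy": 0.01, "dz": -0.144, "grip": 0.085},
  {"wx": 0, "wy": 0, "wz": 0, "dx": 0.011, "dy": -0.04, "dz": -0.144, "grip": 0.085},
  {"wx": 0, "wy": 0, "wz": 0, "dx": 0.011, "dy": -0.072, "dz": -0.144, "grip": 0.085},
  {"wx": 0, "wy": 0, "wz": 0, "dx": 0.011, "dy": -0.072, "dz": -0.144, "grip": 0.085},
  {"wx": 0, "wy": 0, "wz": 0, "dx": 0.011, "dy": -0.072, "dz": -0.144, "grip": 0.085},
])

```text
time: 15.05
eef_pos: [574.2, 32.3, 165.3]
eef_rot: [-0.0, 0.116, 0.993, -0.0]
force: [0.1, 0.2, 0.5]
opening: 85.1
grasp_force: 0.0
```

Run:
```python
from h import *
np.set_printoptions(precision=4,suppress=True)
car=np.array([560.1,36.,-.235])
k,Rm,s=cur();A=tgt(car,15,0,53,'y');print(k,A,delta(k,A),Rm[:,2],s["opening"])
```

```text
[574.2363  32.3084 165.3466   1.3382] [574.6877  32.5074  53.       1.3358] (array([-0.0004,  0.0003,  0.1123]), np.float64(0.002)) [-0.0002 -0.0003 -1.    ] 85.10409977671267
```

Call:
move_arm([
  {"wx": 0, "wy": 0, "wz": 0, "dx": 0, "dy": 0, "dz": 0.05, "grip": 0.085},
  {"wx": 0, "wy": 0, "wz": 0, "dx": 0, "dy": 0, "dz": 0.08, "grip": 0.085},
  {"wx": 0, "wy": 0, "wz": 0, "dx": 0, "dy": 0, "dz": 0.1, "grip": 0.085},
  {"wx": 0, "wy": 0, "wz": 0, "dx": 0, "dy": 0, "dz": 0.112, "grip": 0.085},
  {"wx": 0, "wy": 0, "wz": 0, "dx": 0, "dy": 0, "dz": 0.112, "grip": 0.06},
  {"wx": 0, "wy": 0, "wz": 0, "dx": 0, "dy": 0, "dz": 0.112, "grip": 0.035},
  {"wx": 0, "wy": 0, "wz": 0, "dx": 0, "dy": 0, "dz": 0.112, "grip": 0.028},
  {"wx": 0, "wy": 0, "wz": 0, "dx": 0, "dy": 0, "dz": 0.112, "grip": 0.024},
  {"wx": 0, "wy": 0, "wz": 0, "dx": 0, "dy": 0, "dz": 0.112, "grip": 0.021},
  {"wx": 0, "wy": 0, "wz": 0, "dx": 0, "dy": 0, "dz": 0.112, "grip": 0.018},
  {"wx": 0, "wy": 0, "wz": 0, "dx": 0, "dy": 0, "dz": 0.112, "grip": 0.015},
  {"wx": 0, "wy": 0, "wz": 0, "dx": 0, "dy": 0, "dz": 0.112, "grip": 0.015},
])

```text
time: 16.55
eef_pos: [574.4, 32.4, 53.8]
eef_rot: [0.0, 0.116, 0.993, 0.0]
force: [-2.1, 1.9, 6.3]
opening: 19.2
grasp_force: 58.4
```

Call:
move_arm([
  {"wx": 0, "wy": 0, "wz": 0, "dx": 0, "dy": 0, "dz": -0.001, "grip": 0.015},
  {"wx": 0, "wy": 0, "wz": 0, "dx": 0, "dy": 0, "dz": -0.003, "grip": 0.015},
  {"wx": 0, "wy": 0, "wz": 0, "dx": 0, "dy": 0, "dz": -0.006, "grip": 0.015},
  {"wx": 0, "wy": 0, "wz": 0, "dx": 0, "dy": 0, "dz": -0.01, "grip": 0.015},
  {"wx": 0, "wy": 0, "wz": 0, "dx": 0, "dy": 0, "dz": -0.015, "grip": 0.015},
  {"wx": 0, "wy": 0, "wz": 0, "dx": 0, "dy": 0, "dz": -0.02, "grip": 0.015},
  {"wx": 0, "wy": 0, "wz": 0, "dx": 0, "dy": 0, "dz": -0.025, "grip": 0.015},
  {"wx": 0, "wy": 0, "wz": 0, "dx": 0, "dy": 0, "dz": -0.03, "grip": 0.015},
  {"wx": 0, "wy": 0, "wz": 0, "dx": 0, "dy": 0, "dz": -0.033, "grip": 0.015},
  {"wx": 0, "wy": 0, "wz": 0, "dx": 0, "dy": 0, "dz": -0.035, "grip": 0.015},
  {"wx": 0, "wy": 0, "wz": 0, "dx": 0, "dy": 0, "dz": -0.035, "grip": 0.015},
])

```text
time: 17.92
eef_pos: [574.2, 32.3, 88.4]
eef_rot: [0.0, 0.116, 0.993, 0.0]
force: [1.1, -0.3, -7.1]
opening: 19.2
grasp_force: 58.7
```

Run:
```python
from rig import camera,observe
import cv2
a=camera("top")["color"][130:250,185:305];b=camera("side")["color"][140:260,180:320]
cv2.imwrite("pics/lift.png",cv2.hconcat([cv2.resize(a,(360,360),interpolation=2),cv2.resize(b,(420,360),interpolation=2)]))
s=observe();print(s["force"],s["wrist_torque"],s["grasp_force"])
```

```text
[ 0.04288601  0.20393621 -7.19737794] [-0.03956127  0.0424024   0.01584859] 58.80063593387604
```

View pics/lift.png

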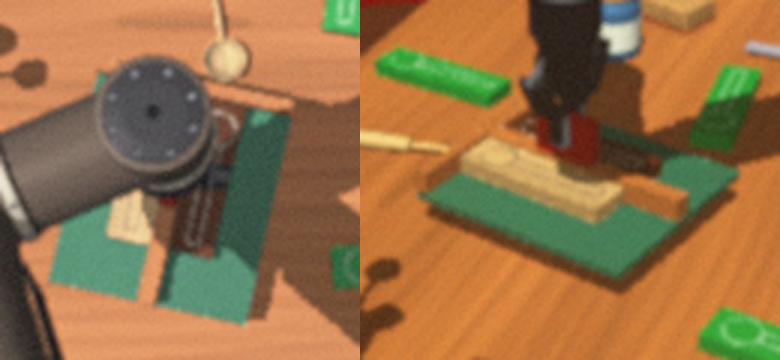

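The board is off the bench and level, with the load at 7.2 N and almost no wrist moment. The pale blank, at (535,180) in the right half, sits in its corner. I'll lift the rest of the way to 100 mm.

Call:
move_arm([
  {"wx": 0, "wy": 0, "wz": 0, "dx": 0, "dy": 0, "dz": -0.002, "grip": 0.015},
  {"wx": 0, "wy": 0, "wz": 0, "dx": 0, "dy": 0, "dz": -0.006, "grip": 0.015},
  {"wx": 0, "wy": 0, "wz": 0, "dx": 0, "dy": 0, "dz": -0.012, "grip": 0.015},
  {"wx": 0, "wy": 0, "wz": 0, "dx": 0, "dy": 0, "dz": -0.019, "grip": 0.015},
  {"wx": 0, "wy": 0, "wz": 0, "dx": 0, "dy": 0, "dz": -0.026, "grip": 0.015},
  {"wx": 0, "wy": 0, "wz": 0, "dx": 0, "dy": 0, "dz": -0.033, "grip": 0.015},
  {"wx": 0, "wy": 0, "wz": 0, "dx": 0, "dy": 0, "dz": -0.04, "grip": 0.015},
  {"wx": 0, "wy": 0, "wz": 0, "dx": 0, "dy": 0, "dz": -0.047, "grip": 0.015},
  {"wx": 0, "wy": 0, "wz": 0, "dx": 0, "dy": 0, "dz": -0.054, "grip": 0.015},
  {"wx": 0, "wy": 0, "wz": 0, "dx": 0, "dy": 0, "dz": -0.06, "grip": 0.015},
  {"wx": 0, "wy": 0, "wz": 0, "dx": 0, "dy": 0, "dz": -0.064, "grip": 0.015},
  {"wx": 0, "wy": 0, "wz": 0, "dx": 0, "dy": 0, "dz": -0.066, "grip": 0.015},
  {"wx": 0, "wy": 0, "wz": 0, "dx": 0, "dy": 0, "dz": -0.066, "grip": 0.015},
  {"wx": 0, "wy": 0, "wz": 0, "dx": 0, "dy": 0, "dz": -0.066, "grip": 0.015},
  {"wx": 0, "wy": 0, "wz": 0, "dx": 0, "dy": 0, "dz": -0.066, "grip": 0.015},
  {"wx": 0, "wy": 0, "wz": 0, "dx": 0, "dy": 0, "dz": -0.066, "grip": 0.015},
  {"wx": 0, "wy": 0, "wz": 0, "dx": 0, "dy": 0, "dz": -0.066, "grip": 0.015},
])

```text
time: 20.15
eef_pos: [574.1, 32.2, 154.2]
eef_rot: [-0.0, 0.116, 0.993, -0.0]
force: [0.3, 0.6, -5.8]
opening: 19.2
grasp_force: 58.7
```

Run:
```python
from rig import camera,observe
import cv2
b=camera("side")["color"][110:260,180:340]
cv2.imwrite("pics/end.png",cv2.resize(b,(640,600),interpolation=2))
s=observe();print(s["force"],s["wrist_torque"],s["grasp_force"])
```

```text
[-0.54247818 -0.26914536 -7.30651134] [ 0.02719768 -0.00474717  0.00555871] 58.75823378562927
```

View pics/end.png

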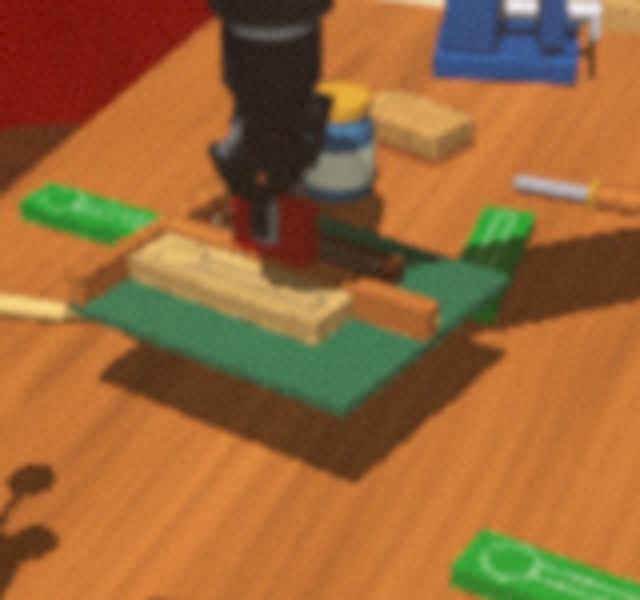

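The board is held level about 100 mm up. The pale blank at (240,285) is flush against rib and fence, and nothing else on the bench has moved.

```bash
python3 -c "
from rig import sign_off
print(sign_off())"
```

```text
the job is handed in; nothing more can be done
None
```

The job is handed in: the board is held steady and level about 10 cm above the bench by its red grip, with the pale blank pushed home against rib and end fence and the dark blank left in its corner; nothing else on the bench was touched, and the sign-off gave no verdict.

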